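# Load the last drying post and present the cup

### The arm

A 6-joint arm with a two-finger parallel gripper is mounted at the origin on a cart in front of the work surface, level with it; the furniture and walls round the work are solid. World frame = base frame: x ahead of the robot, y to its left, z up, the work surface at z = 0. Lengths are in m, angles in rad, forces in N, time in s.
With the tool pointing down it reaches from about 0.35 to 0.875 m from the base axis. Payload 15.5 kg.
Tool frame: the origin (TCP) lies between the finger pads; the fingertips stand 17 mm ahead of it and the grasp point (between the pads) lies 2 mm behind it; x points along the fingers, y is the direction in which the jaws open and shut, and the axes are right-handed (so a half turn about x gives the same grasp; the last joint's range is limited). The gripper opens to 85 mm and grips with 20 to 120 N. Pads are 22 mm wide; open, the fingers measure 114 mm over their backs; the gripper's body (76 mm by 85 mm) begins 54 mm behind the grasp point. The pads swing forward as they close: fully open they stand 13 mm farther back than shut.
Start: joints at [-1.214, 0.494, 1.345, -0, 1.302, -0.096], TCP at [0.273, -0.562, 0.248] pointing down, gripper open.
Joint ranges: [-2.91, 2.91], [-0.82, 2.16], [0.22, 2.67], [-1.22, 4.37], [0.12, 2.79], [-3.08, 3.08]. Speed limits (rad/s): [1.89, 1.89, 2.57, 3.01, 3.01, 3.01].

### API

Orientations are given as a unit quaternion [x, y, z, w].
In Python, from workcell import observe, cams, ctrl, trace, landmark_of gives the robot as it stands.
- The arm moves only by the tool drive_tool, never from a script. Its argument "increments" is a list of rows, each a list of 5 numbers: the closure, from -1 (fully open) to 1 (shut), then the shift along the tool's x, y, z in mm, then the turn about the tool's x in degrees. A call has exactly 5 rows; each row shifts and turns the commanded pose from where the row before left it, along the tool's axes as they then stand; what a row does not reach is not made up. A row lasts 1/10 s, in which the tool goes at most 50 mm and 8.59 degrees, less where a joint would pass 70% of its speed; a pose out of reach is approached as far as the arm can. A call is refused whole if a number of a shift passes 50 or a number of a turn 8.59, either way. A call with a gripper value outside its range is refused whole. The fingers move at their own pace and stop on an object; "newtons" is the grip in N (left out, the last holds). Time passes only in rows, so rows that do not move let the fingers close, or fill a call up. It gives the time, the measured TCP pose, the force and the opening at its end, in the units of the state.
- observe(): the state, without advancing time (a new reading comes with each control period).
- cams.capture(name): name is "scene" or "side" or "wrist"; returns a dict with "color" (400x640x3 uint8, blue, green, red), "range_z" (400x640 float32, m along the optical axis (not along the pixel's ray), 0 where there is no reading), "intrinsics" (3x3 intrinsics, pixels), "world_from_camera" (4x4, takes a point from camera to world coordinates). Camera axes: x right, y down, z forward; pixel columns grow to the right and rows downward; lengths in m; the calibration is good to about 2 mm. A picture is of the moment at which its call begins.
- ctrl.finish_job(): hands the job in, once; it reports no verdict.
Trained networks look in a picture, given as the dict that the camera call returned (one of the last four; its "shot" number tells which), for a name from the list of things; names that differ only in an ending like _2 or _b are one class to them, and where a whole thing is asked for, a point or a joint stands for the part that bears it (a point fixed in the world has none). Each returns a list of dicts, best first, with "p" (0 to 1); they miss things now and then, are a little off and sometimes report something else, mostly with a low value. They report only what shows in the picture. A call takes as long as a camera call.
- trace(picture, name): "pixels" (400x640 bool, what is visible of it) and "bbox" ([left, top, width, height] in pixels, round what is visible of it).
- landmark_of(picture, name): "point" ([column, row] in pixels: a listed point, or the origin of a listed thing).
The state is a dict: "time": time; "joints": joint angles; "joint_velocities": joint speeds; "joint_torque": joint torques, N m; "eef_pos": TCP position; "ee_rot": TCP orientation; "force": force on the tool from outside, world axes, zero at the start; "wrist_torque": the same for the moment, N m; "opening": finger opening in m.
Only numpy, scipy, OpenCV 4.12 (cv2) and the standard library are available. Lean on these libraries where they do the work, as an engineer would, in place of code of your own. Each camera call takes 0.05 s, during which the arm holds its last target. There are 200 camera calls.

### The job

Take the steel cup from the sloped drip cradle and put it upside down over the one free post of the drying carousel, down until its rim sits on the turntable, and let go of it. Then turn the carousel by its black crossbar handle until that cup stands at the front, in line with the pointer on the stand, and finish still gripping the handle so that the turntable is held still there. Leave the loose things round about where they are.

Things in the scene. Friction and masses are not known exactly. Their poses are not given: they have to be found in the camera images.
- cup_centre (a point): Centre of the loose steel cup: straight, round, outside diameter 40 mm, length 80 mm, wall 3 mm, bottom 4 mm thick, inside 34 mm wide and 76 mm deep. On its axis, 40 mm from either end; z runs along the axis from the closed bottom to the open mouth. On the post with its rim on the turntable the centre is 76 mm above the bench.
- cup: The same cup (about 60 g), origin at the outside of its closed bottom, z towards the mouth. It starts in the cradle, axis sloping at 45 degrees, mouth down and roughly towards the robot, centre 78 mm above the bench. It lifts out straight up; its two sides are free for the fingers.
- cradle_base (a point): Underside centre of the fixed drip cradle: a 110x70x8 mm steel foot plate (110 along x), two thin sloping rails, 30 mm wide over all, under the cup, and a stop plate 27 mm wide against the lower part of its mouth. x points from the cup's mouth side to its closed end. The cup's centre starts straight above this point.
- post_foot (a point): Foot of the free drying post on its axis, level with the turntable's top (36 mm above the bench). The post: upright steel pin, diameter 18 mm (28 mm collar at its lowest 6 mm), 60 mm high, tip tapered, fixed to the turntable 65 mm from its axis. x points horizontally to the turntable's axis, z up.
- turntable (a joint): Angle of the turntable (aluminium disc, diameter 220 mm), rad, growing counter-clockwise from above; 0: free post in line with the pointer. Starts between 0.7 and 1.35, range -3 to 3, stays where left (friction 0.04 N m). Its two other stations, at 120 degrees, carry like cups fixed upside down, tops 116 mm above the bench.
- handle (a point): Black crossbar handle fixed on the turntable's hub. Origin at the bar's centre, on the turntable's axis, 130 mm above the bench. 64 mm long along x (the line through hub and free post; +x points away from the free post), 16 mm wide along y, 20 mm high (top at 140 mm), on a round stem 10 mm in diameter.
- pointer (a point): Top of the pointer of the carousel's fixed grey stand: a peg 12x10 mm, 40 mm high, on a tongue sticking out under the turntable on the robot's side, 132 mm from the turntable's axis; its x axis points at the turntable's axis.
- lube_bottle: Bystander, loose: small green oil bottle with a red nozzle, 42x42x123 mm, upright; origin at the centre of its underside.
- patch_tin: Bystander, loose: flat red tin, 57x92x20 mm; origin at the centre of its underside.
- hex_key_set: Bystander, loose: red folding hex key set, 30x90x22 mm; origin at the centre of its underside.
- bell: Bystander, loose: handlebar bell with a pale dome, 53x66x31 mm; origin at the centre of its underside.
- grease_tub: Bystander, loose: squat blue tub with a lid, 72x72x62 mm; origin at the centre of its underside.

How it is judged:
By the outcome, as a careful person would: the job done as asked, in the order asked, and still so for the second after the job is handed in, while the arm keeps its last pose, push and grip.
It also fails if it takes over 54 s, if anything falls off the work surface, if the arm or the gripper's body presses on something with over 40 N, if the wrist force passes 120 N, or if a joint passes its speed limit or range.

## Working session

There is one attempt and no reset: what is moved stays moved. The work goes in short steps, Python scripts to look and compute and a tool call to move; the robot and the scene stay as the last step left them, time stands still between calls to the robot, and variables do not carry over. Pictures are saved under pics/ and viewed, about 8 in all and at most 12, crops included, and the job is handed in when it is done.

Besides the shell and the picture viewer there is one more tool, called as a command line: name --pt "numbers of a row" for each row, then --argument value for the rest. drive_tool: Moves the arm, as the interface text tells. Its arguments: {"type":"object","properties":{"increments":{"type":"array","items":{"type":"array","items":{"type":"number"}}},"newtons":{"type":"number"}},"required":["increments"]}

```bash
mkdir -p pics; cat > h.py <<'E'
import numpy as np, cv2
from workcell import observe, cams, ctrl, trace, landmark_of
from scipy.spatial.transform import Rotation as R
def ray(p,uv,z):
    K=p["intrinsics"];T=p["world_from_camera"]
    d=T[:3,:3]@np.linalg.inv(K)@np.array([uv[0],uv[1],1.]);o=T[:3,3]
    return o+d*(z-o[2])/d[2]
def cloud(p):
    K=p["intrinsics"];T=p["world_from_camera"];Z=p["range_z"]
    v,u=np.mgrid[:400,:640];P=np.stack([(u-K[0,2])/K[0,0]*Z,(v-K[1,2])/K[1,1]*Z,Z],-1)
    return P@T[:3,:3].T+T[:3,3]
def pose():
    s=observe();A=R.from_quat(s["ee_rot"]).as_matrix()
    return s,A
E
python3 - <<'E'
from h import *
s,A=pose();print(s["time"],s["eef_pos"],A.round(3).tolist(),s["opening"])
H=dict(cup_centre=.078,cradle_base=0,post_foot=.036,handle=.13,pointer=None,turntable=None)
ims=[]
for n in("scene","side"):
    p=cams.capture(n);ims.append(p["color"]);C=cloud(p)
    for k,z in dict(cup_centre=.078,cradle_base=0,post_foot=.036,handle=.13,pointer=.04,lube_bottle=0,patch_tin=0,hex_key_set=0,bell=0,grease_tub=0).items():
        r=landmark_of(p,k)
        for q in r[:2 if k in("post_foot","cup_centre") else 1]: print(n,k,round(q["p"],2),np.round(q["point"]),ray(p,q["point"],z).round(3), C[int(q["point"][1]),int(q["point"][0])].round(3))
cv2.imwrite("pics/a.png",cv2.resize(np.vstack(ims),(480,600),interpolation=3))
cv2.imwrite("pics/scene.png",ims[0]);cv2.imwrite("pics/side.png",ims[1])
E
```

```text
0.0 [ 0.27274135 -0.56195323  0.24770345] [[-0.0, 0.437, -0.9], [0.001, -0.9, -0.437], [-1.0, -0.001, -0.0]] 0.08537083820954203
scene cup_centre 0.72 [320. 239.] [ 0.44  -0.139  0.078] [ 0.424 -0.152  0.093]
scene cradle_base 0.9 [324. 271.] [ 0.446 -0.149  0.   ] [ 0.442 -0.152  0.005]
scene post_foot 0.71 [251. 205.] [0.469 0.123 0.036] [0.46  0.114 0.044]
scene post_foot 0.68 [371. 216.] [ 0.642 -0.12   0.036] [ 0.551 -0.181  0.104]
scene handle 0.68 [254. 161.] [0.517 0.162 0.13 ] [0.509 0.151 0.138]
scene pointer 0.93 [213. 207.] [0.394 0.174 0.04 ] [ 0.43   0.238 -0.001]
scene lube_bottle 0.77 [346. 202.] [0.699 0.004 0.   ] [ 0.686 -0.004  0.009]
scene patch_tin 0.59 [349. 319.] [ 0.379 -0.269  0.   ] [ 0.365 -0.278  0.02 ]
scene hex_key_set 0.9 [247. 253.] [0.37  0.013 0.   ] [ 0.354 -0.01   0.023]
scene bell 0.64 [342. 222.] [ 0.617 -0.053  0.   ] [ 0.505 -0.142  0.093]
scene grease_tub 0.62 [373. 212.] [ 0.71  -0.082  0.   ] [ 0.56  -0.179  0.107]
side cup_centre 0.61 [371. 198.] [ 0.44  -0.133  0.078] [ 0.438 -0.127  0.083]
side post_foot 0.96 [321. 264.] [0.467 0.123 0.036] [0.465 0.13  0.044]
side handle 0.87 [294. 238.] [0.514 0.162 0.13 ] [0.511 0.17  0.138]
side pointer 0.96 [351. 285.] [0.375 0.158 0.04 ] [0.391 0.124 0.001]
side lube_bottle 0.76 [264. 222.] [0.711 0.002 0.   ] [0.693 0.028 0.027]
side patch_tin 0.86 [401. 199.] [ 0.392 -0.278  0.   ] [ 0.388 -0.25   0.021]
side hex_key_set 0.65 [376. 254.] [ 0.372 -0.008  0.   ] [0.37  0.005 0.011]
side bell 0.63 [306. 219.] [ 0.609 -0.059  0.   ] [ 0.597 -0.034  0.022]
side grease_tub 0.96 [286. 209.] [ 0.685 -0.078  0.   ] [ 0.672 -0.055  0.02 ]
```

View pics/scene.png

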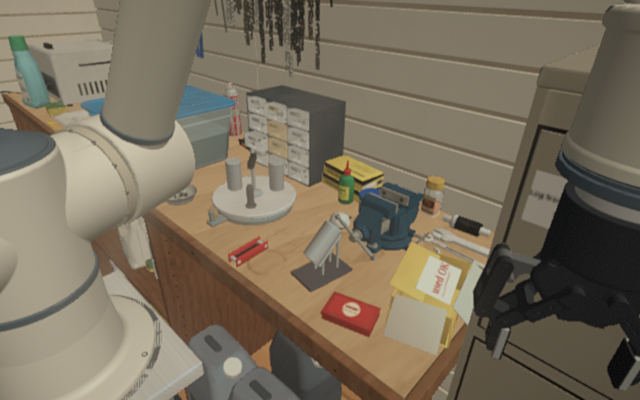

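View pics/side.png

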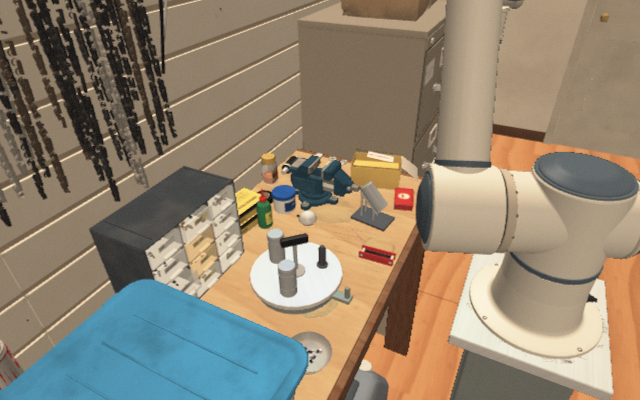

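Scene: the cup lies sloping in its cradle at (322,240) and the carousel is at (254,195). The side view shows the free black post at (321,257), the handle at (294,240) and the pointer at (347,294). Next I'll get the cup direction and pointer position.

```bash
cat >> h.py <<'E'
def plan(dst,yaw,n,via=None,T0=None):
    """rows (dx,dy,dz mm, turn deg) in tool axes from the pose now to dst (tool down, tool y at yaw deg), n rows"""
    s,A=pose();p=np.array(s["eef_pos"]) if T0 is None else np.array(T0[:3]);y0=np.degrees(np.arctan2(A[1,1],A[0,1])) if T0 is None else T0[3]
    d=(yaw-y0);out=[]
    for i in range(n):
        y=np.radians(y0+d*i/n);ty=np.array([np.cos(y),np.sin(y),0]);tx=np.array([0,0,-1.]);tz=np.cross(tx,ty)
        w=(np.array(dst)-p)/n
        out.append([round(float(1000*w@tx),1),round(float(1000*w@ty),1),round(float(1000*w@tz),1),round(-d/n,2)])
    for i in range(0,n,5):print(out[i:i+5])
    print("now",p.round(4),round(y0,2))
E
python3 - <<'E'
from h import *
rs=[]
for n in("scene","side"):
    p=cams.capture(n);C=cloud(p)
    T=p["world_from_camera"];o=T[:3,3]
    q=landmark_of(p,"pointer")[0]["point"];d=ray(p,q,0)-o;rs.append((o,d/np.linalg.norm(d)))
    t=trace(p,"cup")[0];m=t["pixels"]&(p["range_z"]>0);m=cv2.erode(m.astype(np.uint8),np.ones((2,2)))>0
    X=C[m];X=X[np.linalg.norm(X-np.median(X,0),axis=1)<.06]
    u,s,v=np.linalg.svd(X-X.mean(0),full_matrices=0);print(n,t["p"],len(X),X.mean(0).round(3),v[0].round(3),s)
    for b in landmark_of(p,"cradle_base")[:1]:print(b["p"],ray(p,b["point"],0))
    # cradle foot plate: min-area rect on z<0.02
    t=trace(p,"cradle_base")[0];m=t["pixels"]&(p["range_z"]>0);X=C[m];X=X[(X[:,2]<.014)&(X[:,2]>.003)]
    print("plate",len(X),cv2.minAreaRect((X[:,:2]*1000).astype(np.float32)))
    t=trace(p,"handle")[0];X=C[t["pixels"]&(p["range_z"]>0)];X=X[(X[:,2]>.132)&(X[:,2]<.146)];print("handle",t["p"],len(X),cv2.minAreaRect((X[:,:2]*1000).astype(np.float32)))
M=sum(np.eye(3)-np.outer(d,d) for o,d in rs);b=sum((np.eye(3)-np.outer(d,d))@o for o,d in rs);print("pointer",np.linalg.solve(M,b))
plan([.42,-.14,.28],90,18)
E
```

```text
Traceback (most recent call last):
IndexError: list index out of range
```

```bash
cat > m.py <<'E'
from h import *
rs=[]
for n in("scene","side"):
    p=cams.capture(n);C=cloud(p)
    T=p["world_from_camera"];o=T[:3,3]
    for q in landmark_of(p,"pointer")[:1]:
        d=ray(p,q["point"],0)-o;rs.append((o,d/np.linalg.norm(d)))
    for t in trace(p,"cup")[:1]:
        m=t["pixels"]&(p["range_z"]>0)
        X=C[m];X=X[np.linalg.norm(X-np.median(X,0),axis=1)<.06]
        u,s,v=np.linalg.svd(X-X.mean(0),full_matrices=0);print(n,t["p"],len(X),X.mean(0).round(3),v[0].round(3),s)
    for t in trace(p,"cradle_base")[:1]:
        X=C[t["pixels"]&(p["range_z"]>0)];X=X[(X[:,2]<.014)&(X[:,2]>.003)]
        print("plate",len(X),len(X) and cv2.minAreaRect((X[:,:2]*1000).astype(np.float32)))
    for t in trace(p,"handle")[:1]:
        X=C[t["pixels"]&(p["range_z"]>0)];X=X[(X[:,2]>.132)&(X[:,2]<.146)];print("handle",t["p"],len(X),len(X) and cv2.minAreaRect((X[:,:2]*1000).astype(np.float32)))
if len(rs)==2:
    M=sum(np.eye(3)-np.outer(d,d) for o,d in rs);b=sum((np.eye(3)-np.outer(d,d))@o for o,d in rs);print("pointer",np.linalg.solve(M,b))
E
python3 m.py; python3 -c "
from h import *
plan([.40,-.14,.28],90,20)"
```

```text
scene 0.58 826 [ 0.428 -0.157  0.085] [-0.715  0.137 -0.686] [0.65378828 0.3246289  0.14370762]
plate 51 ((704.5450439453125, 25.065275192260742), (76.6415023803711, 43.47127914428711), 82.62166595458984)
handle 0.75 82 ((510.9334411621094, 163.3698272705078), (63.20469665527344, 15.013391494750977), 43.90562057495117)
side 0.71 420 [ 0.434 -0.134  0.084] [-0.698  0.132 -0.704] [0.48520743 0.23139068 0.11626879]
plate 504 ((436.9552307128906, -143.07427978515625), (71.99767303466797, 110.1053237915039), 80.38700866699219)
handle 0.87 164 ((513.465087890625, 171.01797485351562), (59.946678161621094, 19.09658432006836), 44.77019119262695)
pointer [0.37633719 0.16411277 0.04162722]
[[-1.6, -16.2, -14.9, np.float64(-7.71)], [-1.6, -14.1, -17.0, np.float64(-7.71)], [-1.6, -11.7, -18.7, np.float64(-7.71)], [-1.6, -9.1, -20.1, np.float64(-7.71)], [-1.6, -6.3, -21.1, np.float64(-7.71)]]
[[-1.6, -3.4, -21.8, np.float64(-7.71)], [-1.6, -0.4, -22.0, np.float64(-7.71)], [-1.6, 2.5, -21.9, np.float64(-7.71)], [-1.6, 5.4, -21.4, np.float64(-7.71)], [-1.6, 8.3, -20.4, np.float64(-7.71)]]
[[-1.6, 10.9, -19.2, np.float64(-7.71)], [-1.6, 13.4, -17.5, np.float64(-7.71)], [-1.6, 15.6, -15.6, np.float64(-7.71)], [-1.6, 17.6, -13.3, np.float64(-7.71)], [-1.6, 19.2, -10.9, np.float64(-7.71)]]
[[-1.6, 20.5, -8.2, np.float64(-7.71)], [-1.6, 21.4, -5.4, np.float64(-7.71)], [-1.6, 21.9, -2.4, np.float64(-7.71)], [-1.6, 22.0, 0.5, np.float64(-7.71)], [-1.6, 21.8, 3.5, np.float64(-7.71)]]
now [ 0.2729 -0.5623  0.2483] -64.12
```

```bash
python3 -c "
from h import *
plan([.40,-.135,.27],80,20)" | sed 's/np.float64//g'
```

```text
[[-1.1, -16.4, -15.0, (-7.21)], [-1.1, -14.4, -17.0, (-7.21)], [-1.1, -12.2, -18.7, (-7.21)], [-1.1, -9.7, -20.0, (-7.21)], [-1.1, -7.2, -21.1, (-7.21)]]
[[-1.1, -4.5, -21.8, (-7.21)], [-1.1, -1.7, -22.2, (-7.21)], [-1.1, 1.1, -22.3, (-7.21)], [-1.1, 3.9, -21.9, (-7.21)], [-1.1, 6.6, -21.3, (-7.21)]]
[[-1.1, 9.2, -20.3, (-7.21)], [-1.1, 11.7, -19.0, (-7.21)], [-1.1, 14.0, -17.3, (-7.21)], [-1.1, 16.1, -15.4, (-7.21)], [-1.1, 17.9, -13.3, (-7.21)]]
[[-1.1, 19.4, -11.0, (-7.21)], [-1.1, 20.6, -8.4, (-7.21)], [-1.1, 21.5, -5.8, (-7.21)], [-1.1, 22.1, -3.0, (-7.21)], [-1.1, 22.3, -0.2, (-7.21)]]
now [ 0.2729 -0.5623  0.2483] -64.12
```

drive_tool --pt "-1 -1 -16 -15 -7.2" --pt "-1 -1 -14 -17 -7.2" --pt "-1 -1 -12 -19 -7.2" --pt "-1 -1 -10 -20 -7.2" --pt "-1 -1 -7 -21 -7.2" --newtons 25

```text
time: 2.2
eef_pos: [0.3055, -0.4554, 0.2534]
ee_rot: [0.606, 0.365, -0.606, 0.365]
force: [0.7, 0.1, -0.8]
opening: 0.0855
```

drive_tool --pt "-1 -1 -5 -22 -7.2" --pt "-1 -1 -2 -22 -7.2" --pt "-1 -1 1 -22 -7.2" --pt "-1 -1 4 -22 -7.2" --pt "-1 -1 7 -21 -7.2"

```text
time: 2.7
eef_pos: [0.3368, -0.3487, 0.2584]
ee_rot: [0.463, 0.534, -0.463, 0.534]
force: [0.9, 0.4, 0.1]
opening: 0.0852
```

drive_tool --pt "-1 -1 9 -20 -7.2" --pt "-1 -1 12 -19 -7.2" --pt "-1 -1 14 -17 -7.2" --pt "-1 -1 16 -15 -7.2" --pt "-1 -1 18 -13 -7.2"

```text
time: 3.2
eef_pos: [0.3694, -0.2431, 0.2635]
ee_rot: [0.275, 0.651, -0.275, 0.651]
force: [-0.4, 0.1, -0.1]
opening: 0.0852
```

drive_tool --pt "-1 -1 19 -11 -7.2" --pt "-1 -1 21 -8 -7.2" --pt "-1 -1 22 -6 -7.2" --pt "-1 -1 22 -3 -7.2" --pt "-1 -1 22 0 -7.2"

```text
time: 3.7
eef_pos: [0.4018, -0.1364, 0.2685]
ee_rot: [0.06, 0.704, -0.061, 0.705]
force: [-0.3, 0.2, -0.1]
opening: 0.0853
```

```bash
cat > w.py <<'E'
from h import *
import sys
s,A=pose();print(s["time"],s["eef_pos"].round(4) if hasattr(s["eef_pos"],"round") else s["eef_pos"],"yaw",np.degrees(np.arctan2(A[1,1],A[0,1])),s["joints"])
p=cams.capture("wrist");C=cloud(p);print(p["world_from_camera"].round(3).tolist())
for q in landmark_of(p,"cup_centre")[:1]:print("centre",q["p"],q["point"],ray(p,q["point"],.078))
for t in trace(p,"cup")[:1]:
    X=C[t["pixels"]&(p["range_z"]>0)];X=X[np.linalg.norm(X-np.median(X,0),axis=1)<.06]
    u,sv,v=np.linalg.svd(X-X.mean(0),full_matrices=0);print(t["p"],t["bbox"],len(X),X.mean(0).round(3),v[0].round(3),sv,X.min(0),X.max(0))
for t in trace(p,"cradle_base")[:1]:
    X=C[t["pixels"]&(p["range_z"]>0)];X=X[(X[:,2]<.014)&(X[:,2]>.003)]
    print("plate",len(X),len(X) and cv2.minAreaRect((X[:,:2]*1000).astype(np.float32)))
cv2.imwrite(sys.argv[1],p["color"])
E
python3 w.py pics/w1.png
```

```text
3.7 [ 0.4018 -0.1364  0.2685] yaw 80.18071661776246 [-4.68244382e-01  1.85784946e-01  1.77878836e+00  5.90509343e-05
  1.17665899e+00 -1.86768456e+00]
[[0.171, 0.933, 0.317, 0.321], [0.985, -0.162, -0.055, -0.122], [-0.0, 0.322, -0.947, 0.394], [0.0, 0.0, 0.0, 1.0]]
centre 0.84 [315.4, 216.8] [ 0.4394936  -0.14510088  0.078     ]
0.65 [298.4, 181.4, 32.5, 72.0] 2202 [ 0.434 -0.146  0.092] [ 0.756 -0.119  0.643] [1.1544043  0.50738674 0.2884343 ] [ 0.39752651 -0.16879471  0.05070507] [ 0.47938043 -0.12302529  0.11890277]
plate 1757 ((437.8364562988281, -146.8895263671875), (69.59561920166016, 108.7589111328125), 81.45553588867188)
```

View pics/w1.png

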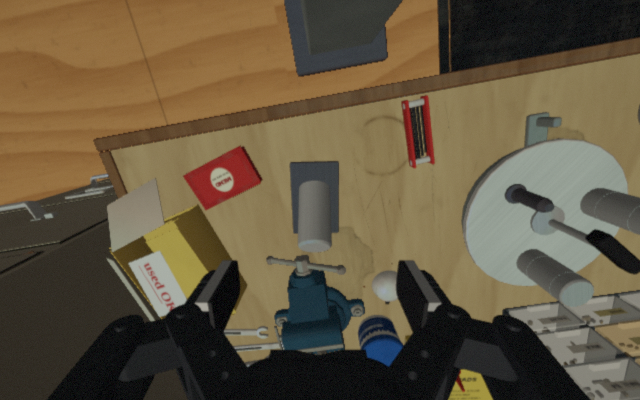

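Wrist view: the cup is at (315,215), between the wooden bench edge and the vise T-bar at (305,265). I'll check clearance around the fingers and plan the descent.

```bash
python3 - <<'E' | sed 's/np.float64//g'
from h import *
p=cams.capture("wrist");C=cloud(p);m=(p["range_z"]>0)&(C[...,2]<.2)
a=np.radians(-9);X=C[m]-[.4513,-.148,0];u=X[:,0]*np.cos(a)+X[:,1]*np.sin(a);v=-X[:,0]*np.sin(a)+X[:,1]*np.cos(a)
k=(abs(u)<.05)&(abs(v)<.065)&(X[:,2]>.03)&(abs(v)>.024)
print(k.sum());
k=(abs(v)<.07)&(X[:,2]>.03)&(u>.03)
for lo in np.arange(.03,.15,.02):
    q=k&(u>=lo)&(u<lo+.02);print(lo.round(2),q.sum(),X[q,2].max() if q.any() else 0)
plan([.4513,-.148,.0887],81,10)
E
```

```text
70
0.03 164 0.10256805547561249
0.05 658 0.10286463678138713
0.07 716 0.09604430507445155
0.09 812 0.10940394491311656
0.11 1426 0.12858806981979387
0.13 675 0.1294347352935427
[[18.0, -0.1, 5.1, (-0.12)], [18.0, -0.2, 5.1, (-0.12)], [18.0, -0.2, 5.1, (-0.12)], [18.0, -0.2, 5.1, (-0.12)], [18.0, -0.2, 5.1, (-0.12)]]
[[18.0, -0.2, 5.1, (-0.12)], [18.0, -0.2, 5.1, (-0.12)], [18.0, -0.2, 5.1, (-0.12)], [18.0, -0.2, 5.1, (-0.12)], [18.0, -0.2, 5.1, (-0.12)]]
now [ 0.4016 -0.1376  0.2684] 79.79
```

drive_tool --pt "-1 0 -1 25 -1.2" --pt "-1 0 -1 26 0" --pt "-1 20 0 0 0" --pt "-1 30 0 0 0" --pt "-1 35 0 0 0"

```text
time: 4.45
eef_pos: [0.452, -0.1489, 0.1828]
ee_rot: [0.056, 0.704, -0.056, 0.706]
force: [0.4, -1.0, -0.6]
opening: 0.0852
```

drive_tool --pt "-1 35 0 0 0" --pt "-1 30 0 0 0" --pt "-1 20 0 0 0" --pt "-1 9 0 0 0" --pt "-1 0 0 0 0"

```text
time: 4.95
eef_pos: [0.4511, -0.1481, 0.0886]
ee_rot: [0.056, 0.705, -0.055, 0.704]
force: [0.4, -0.9, 0.7]
opening: 0.0853
```

```bash
python3 w.py pics/w2.png; python3 -c "
from h import *
plan([.4513,-.148,.0887],81,5)"
```

```text
4.95 [ 0.4511 -0.1481  0.0886] yaw 80.98791036228391 [-4.43119772e-01  5.30437659e-01  1.87792392e+00 -7.32232821e-05
  7.34911296e-01 -1.85657144e+00]
[[0.157, 0.936, 0.316, 0.37], [0.988, -0.149, -0.05, -0.135], [0.0, 0.32, -0.947, 0.214], [0.0, 0.0, 0.0, 1.0]]
centre 0.72 [318.2, 246.4] [ 0.43833952 -0.14512836  0.078     ]
0.74 [276.3, 168.4, 78.3, 156.2] 11341 [ 0.432 -0.145  0.093] [ 0.714 -0.11   0.692] [2.45215925 1.10451172 0.47126567] [ 0.39691327 -0.16945702  0.04965711] [ 0.47723922 -0.12274364  0.11886442]
plate 4916 ((437.5488586425781, -146.45632934570312), (70.01316833496094, 108.41526794433594), 81.27251434326172)
[[0.3, 0.0, -0.2, np.float64(0.01)], [0.3, 0.0, -0.2, np.float64(0.01)], [0.3, 0.0, -0.2, np.float64(0.01)], [0.3, 0.0, -0.2, np.float64(0.01)], [0.3, 0.0, -0.2, np.float64(0.01)]]
now [ 0.4522 -0.1481  0.0903] 81.06
```

View pics/w2.png

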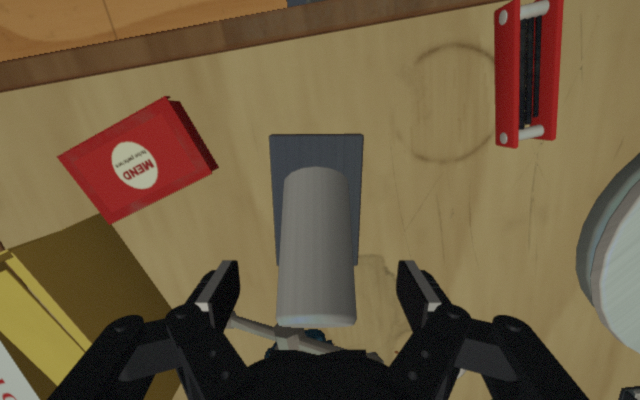

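The cup is centred between the pads, (278..357) against pads at 237 and 400. I'll grip and lift.

drive_tool --pt "1 0 0 0 0" --pt "1 0 0 0 0" --pt "1 0 0 0 0" --pt "1 0 0 0 0" --pt "1 0 0 0 0" --newtons 30

```text
time: 5.65
eef_pos: [0.4517, -0.1486, 0.0899]
ee_rot: [0.054, 0.705, -0.055, 0.705]
force: [-6.4, -10.1, 12.5]
opening: 0.0402
```

drive_tool --pt "1 0 0 0 0" --pt "1 -5 0 0 0" --pt "1 -15 0 0 0" --pt "1 -25 0 0 0" --pt "1 -30 0 0 0"

```text
time: 6.15
eef_pos: [0.451, -0.1473, 0.1647]
ee_rot: [0.055, 0.706, -0.055, 0.704]
force: [-0.5, -0.5, 0.1]
opening: 0.04
```

drive_tool --pt "1 -30 0 0 0" --pt "1 -30 0 0 0" --pt "1 -20 0 0 0" --pt "1 0 0 0 0" --pt "1 0 0 0 0"

```text
time: 6.65
eef_pos: [0.4515, -0.1476, 0.2443]
ee_rot: [0.055, 0.705, -0.055, 0.705]
force: [-1.2, -0.4, -0.3]
opening: 0.0395
```

```bash
python3 - <<'E'
from h import *
from h import *
s,A=pose();print(s["eef_pos"],s["opening"],s["joints"])
ims=[]
for n in("scene","side","wrist"):
    p=cams.capture(n);C=cloud(p)
    for t in trace(p,"cup")[:2]:
        X=C[t["pixels"]&(p["range_z"]>0)];
        if len(X)<20: continue
        X=X[np.linalg.norm(X-np.median(X,0),axis=1)<.06]
        u,sv,v=np.linalg.svd(X-X.mean(0),full_matrices=0);print(n,t["p"],t["bbox"],len(X),X.mean(0).round(3),v[0].round(3),X.min(0).round(3),X.max(0).round(3))
    if n=="side":
        for k,z in(("handle",.13),("post_foot",.036),("pointer",.0416)):
            for q in landmark_of(p,k)[:1]:print(k,q["p"],ray(p,q["point"],z).round(4))
    ims.append(p["color"])
cv2.imwrite("pics/s2.png",np.hstack([ims[1][100:400,200:500],ims[2][100:400,170:470]]))
E
```

```text
[ 0.4514899  -0.14756853  0.24429231] 0.03954804107432913 [-4.41772605e-01  2.88351776e-01  1.70830897e+00  1.03190251e-04
  1.14442179e+00 -1.85708517e+00]
scene 0.85 [302.4, 149.9, 33.7, 43.7] 805 [ 0.422 -0.154  0.236] [-0.585 -0.023 -0.811] [ 0.395 -0.169  0.191] [ 0.451 -0.125  0.273]
side 0.93 [372.1, 132.8, 17.5, 29.8] 331 [ 0.426 -0.131  0.232] [-0.489  0.263 -0.832] [ 0.4   -0.154  0.195] [ 0.448 -0.118  0.267]
handle 0.91 [0.5083 0.1664 0.13  ]
post_foot 0.65 [0.4635 0.1155 0.036 ]
pointer 0.59 [0.377  0.1724 0.0416]
wrist 0.73 [277.8, 163.4, 79.5, 160.7] 11180 [ 0.432 -0.144  0.247] [ 0.716 -0.109  0.689] [ 0.397 -0.168  0.205] [ 0.477 -0.122  0.273]
```

View pics/s2.png

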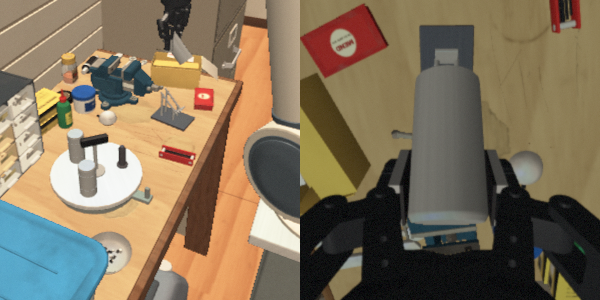

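```bash
python3 -c "
from h import *
plan([.4305,.0858,.24],-46,15)"|sed 's/np.float64//g'
```

```text
[[0.3, 15.2, -3.8, (8.47)], [0.3, 14.4, -6.0, (8.47)], [0.3, 13.4, -8.0, (8.47)], [0.3, 12.1, -9.9, (8.47)], [0.3, 10.5, -11.6, (8.47)]]
[[0.3, 8.6, -13.0, (8.47)], [0.3, 6.6, -14.1, (8.47)], [0.3, 4.5, -15.0, (8.47)], [0.3, 2.2, -15.5, (8.47)], [0.3, -0.1, -15.6, (8.47)]]
[[0.3, -2.4, -15.4, (8.47)], [0.3, -4.6, -14.9, (8.47)], [0.3, -6.8, -14.1, (8.47)], [0.3, -8.8, -12.9, (8.47)], [0.3, -10.6, -11.5, (8.47)]]
now [ 0.4515 -0.1477  0.244 ] 81.08
```

drive_tool --pt "1 0 15 -4 8.4" --pt "1 0 14 -6 8.4" --pt "1 0 13 -8 8.5" --pt "1 0 12 -10 8.5" --pt "1 0 10.5 -11.5 8.5"

```text
time: 7.6
eef_pos: [0.4438, -0.0703, 0.2442]
ee_rot: [0.308, 0.637, -0.308, 0.637]
force: [1.1, -0.3, -1.6]
opening: 0.0398
```

drive_tool --pt "1 0 8.5 -13 8.5" --pt "1 0 6.5 -14 8.5" --pt "1 0 4.5 -15 8.5" --pt "1 0 2 -15.5 8.5" --pt "1 0 0 -15.5 8.5"

```text
time: 8.1
eef_pos: [0.4366, 0.0072, 0.2442]
ee_rot: [-0.517, -0.482, 0.517, -0.482]
force: [-0.4, 0.1, -1.0]
opening: 0.0396
```

drive_tool --pt "1 0 -2.5 -15.5 8.4" --pt "1 0 -4.5 -15 8.4" --pt "1 0 -7 -14 8.5" --pt "1 0 -9 -13 8.5" --pt "1 0 -10.5 -11.5 8.5"

```text
time: 8.6
eef_pos: [0.4293, 0.0853, 0.2442]
ee_rot: [-0.656, -0.263, 0.656, -0.263]
force: [0.5, -0.0, -0.2]
opening: 0.0399
```

```bash
cat > c.py <<'E'
from h import *
import sys
s,A=pose();print(s["time"],s["eef_pos"],s["force"],"yaw",np.degrees(np.arctan2(A[1,1],A[0,1])),s["opening"],"j6",s["joints"][5])
ims=[]
for n in("scene","side","wrist"):
    p=cams.capture(n);C=cloud(p)
    for t in trace(p,"cup")[:3] if n=="wrist" else []:
        X=C[t["pixels"]&(p["range_z"]>0)]
        if len(X)<20: continue
        X=X[np.linalg.norm(X-np.median(X,0),axis=1)<.06]
        u,sv,v=np.linalg.svd(X-X.mean(0),full_matrices=0);print(n,t["p"],t["bbox"],len(X),X.mean(0).round(3),v[0].round(3),X.min(0).round(3),X.max(0).round(3))
    for k,z in(("handle",.13),("post_foot",.036)):
        for q in landmark_of(p,k)[:1]:print(n,k,q["p"],ray(p,q["point"],z).round(4))
    for t in trace(p,"handle")[:1]:
        X=C[t["pixels"]&(p["range_z"]>0)];X=X[(X[:,2]>.132)&(X[:,2]<.146)];print("handle",t["p"],len(X),len(X)>5 and cv2.minAreaRect((X[:,:2]*1000).astype(np.float32)))
    for t in trace(p,"post_foot")[:1]:
        X=C[t["pixels"]&(p["range_z"]>0)];X=X[(X[:,2]>.08)&(X[:,2]<.1)]
        if len(X):print("posttop",t["p"],len(X),X.mean(0))
    ims.append(p["color"])
cv2.imwrite(sys.argv[1],np.hstack([ims[1][160:330,220:390],ims[0][100:270,170:340]]) if len(sys.argv)>2 else np.vstack([np.hstack([cv2.resize(ims[1][150:350,200:400],(400,400)),cv2.resize(ims[0][80:280,160:360],(400,400))])]))
E
python3 c.py pics/c1.png
```

```text
8.6 [0.42927292 0.08526932 0.2442052 ] [ 0.51433355 -0.02711322 -0.16315546] yaw -46.36431474917569 0.03988305034514907 j6 0.8686649249874268
scene handle 0.65 [0.5239 0.1784 0.13  ]
scene post_foot 0.83 [0.4669 0.1215 0.036 ]
handle 0.94 84 ((512.2239990234375, 164.3768310546875), (62.6844367980957, 15.701419830322266), 43.70966339111328)
posttop 0.85 286 [0.51379348 0.16394251 0.09000745]
side handle 0.65 [0.51   0.1702 0.13  ]
side post_foot 0.83 [0.4615 0.1237 0.036 ]
handle 0.57 163 ((514.3616943359375, 169.78854370117188), (60.36187744140625, 20.2554988861084), 48.012603759765625)
posttop 0.71 291 [0.51066642 0.19351724 0.09009895]
wrist 0.66 [279.3, 165.5, 79.1, 157.7] 11189 [0.445 0.099 0.247] [-0.518 -0.506  0.69 ] [0.405 0.061 0.206] [0.477 0.131 0.273]
wrist handle 0.59 [0.5124 0.1676 0.13  ]
wrist post_foot 0.79 [0.465  0.1219 0.036 ]
handle 0.65 0 False
posttop 0.8 731 [0.50643282 0.162108   0.09131053]
```

View pics/c1.png

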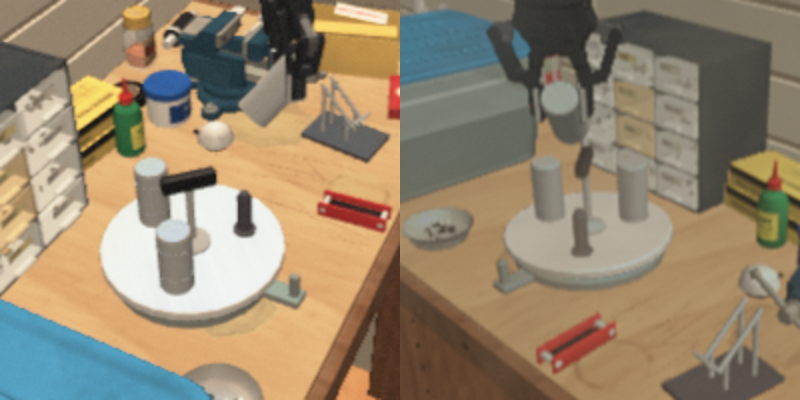

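The side view crop shows the cup held at 45° with its mouth toward the hub, and the free post at (245,215). The fit is consistent. Next I lower the slanted mouth over the post tip.

drive_tool --pt "1 20 -0.5 -8 -0.9" --pt "1 30 0 0 0" --pt "1 25 0 0 0" --pt "1 10 0 0 0" --pt "1 0 0 0 0"

```text
time: 9.9
eef_pos: [0.4343, 0.0905, 0.1585]
ee_rot: [-0.653, -0.27, 0.654, -0.27]
force: [0.8, 0.9, -0.2]
opening: 0.0399
```

drive_tool --pt "1 8 0 0 0" --pt "1 8 0 0 0" --pt "1 8 0 0 0" --pt "1 8 0 0 0" --pt "1 0 0 0 0" --newtons 20

```text
time: 10.4
eef_pos: [0.4344, 0.0905, 0.1264]
ee_rot: [-0.653, -0.27, 0.654, -0.27]
force: [-0.6, -0.5, -1.3]
opening: 0.0399
```

```bash
python3 c.py pics/c2.png
```

```text
10.4 [0.43436938 0.09047194 0.12637897] [-0.60375226 -0.50107963 -1.33499128] yaw -45.11529583177984 0.03990631832078588 j6 0.8580430228585405
scene handle 0.89 [0.5172 0.1646 0.13  ]
scene post_foot 0.8 [0.4661 0.1189 0.036 ]
handle 0.98 3 False
posttop 0.66 125 [0.55439893 0.1478856  0.09012787]
side handle 0.86 [0.5141 0.1622 0.13  ]
side post_foot 0.76 [0.4705 0.1165 0.036 ]
handle 0.74 158 ((513.5160522460938, 169.92210388183594), (62.23379898071289, 19.07398223876953), 43.719276428222656)
posttop 0.9 255 [0.51489785 0.20053906 0.09015823]
wrist 0.94 [278.2, 166.8, 79.6, 157.1] 11121 [0.45  0.106 0.13 ] [-0.511 -0.513  0.689] [0.411 0.067 0.09 ] [0.482 0.138 0.156]
wrist 0.21 [596.3, 10.5, 43.7, 67.4] 2103 [0.689 0.02  0.017] [-0.53  -0.832  0.162] [ 0.681 -0.017 -0.002] [0.724 0.033 0.034]
wrist handle 0.8 [0.514  0.1681 0.13  ]
wrist post_foot 0.76 [0.4655 0.1238 0.036 ]
handle 0.76 5243 ((506.3615417480469, 160.64332580566406), (43.38219451904297, 16.12214469909668), 43.7444953918457)
posttop 0.72 1881 [0.52544463 0.17800603 0.09048918]
```

View pics/c2.png

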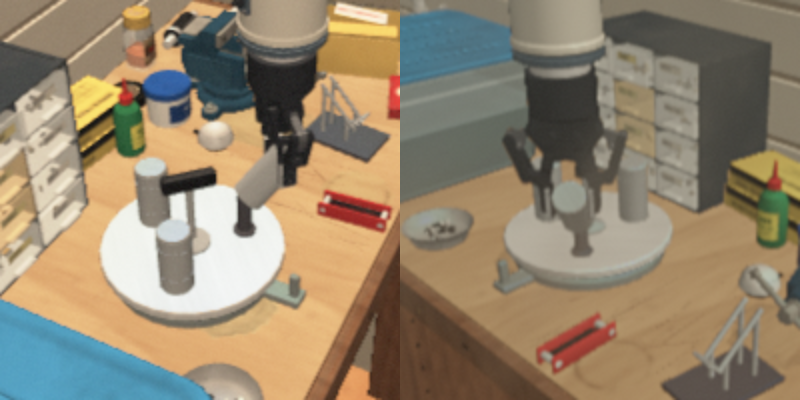

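The side view shows the post tip inside the slanted mouth at (255,200), with no contact force. Now I pivot the cup by moving the gripper inward.

drive_tool --pt "1 0 0 -5 0" --pt "1 0 0 -4 0" --pt "1 0 0 -4 0" --pt "1 0 0 -4 0" --pt "1 0 0 -4 0"

```text
time: 11.7
eef_pos: [0.4489, 0.1053, 0.1271]
ee_rot: [-0.653, -0.27, 0.654, -0.27]
force: [-6.0, -5.4, 2.6]
opening: 0.0399
```

```bash
python3 c.py pics/c3.png
```

```text
11.7 [0.44888201 0.10530516 0.12705712] [-6.04208617 -5.35661638  2.62486987] yaw -45.09351452802817 0.03989756710590412 j6 0.8886661034654868
scene handle 0.74 [0.5223 0.1711 0.13  ]
scene post_foot 0.74 [0.4709 0.1287 0.036 ]
handle 0.61 32 ((494.65179443359375, 153.9022674560547), (29.99791145324707, 11.896662712097168), 63.05484390258789)
posttop 0.96 133 [0.54385122 0.15830153 0.09008196]
side handle 0.67 [0.5102 0.1672 0.13  ]
side post_foot 0.84 [0.4626 0.1189 0.036 ]
handle 0.69 168 ((512.914306640625, 170.42648315429688), (62.13942337036133, 17.080219268798828), 44.63749313354492)
posttop 0.95 240 [0.51954354 0.20683795 0.09006856]
wrist 0.86 [279.3, 176.9, 80.4, 157.4] 10628 [0.46  0.116 0.13 ] [-0.435 -0.435  0.788] [0.425 0.081 0.08 ] [0.489 0.145 0.156]
wrist 0.5 [407.5, 313.2, 113.7, 82.0] 774 [ 0.485 -0.142  0.007] [-0.026 -0.999  0.027] [ 0.434 -0.189 -0.001] [ 0.497 -0.116  0.009]
wrist handle 0.92 [0.5129 0.1679 0.13  ]
wrist post_foot 0.74 [0.4656 0.1225 0.036 ]
handle 0.6 7045 ((513.5748291015625, 167.7216033935547), (63.540199279785156, 16.109453201293945), 44.3370361328125)
posttop 0.61 1637 [0.53075114 0.18368567 0.09103489]
```

The tilt is now 38° and the turntable hasn't moved. Continuing.

drive_tool --pt "1 0 0 -4 0" --pt "1 0 0 -4 0" --pt "1 0 0 -4 0" --pt "1 0 0 -4 0" --pt "1 0 0 -3 0"

```text
time: 13.0
eef_pos: [0.4632, 0.1188, 0.1274]
ee_rot: [-0.653, -0.27, 0.654, -0.27]
force: [-4.3, -4.5, 0.5]
opening: 0.0398
```

drive_tool --pt "1 0 0 -3 0" --pt "1 0 0 -3 0" --pt "1 0 0 -3 0" --pt "1 0 0 -2 0" --pt "1 0 0 0 0"

```text
time: 13.5
eef_pos: [0.4708, 0.1265, 0.1271]
ee_rot: [-0.653, -0.27, 0.654, -0.27]
force: [-4.4, -3.4, -2.1]
opening: 0.0398
```

```bash
python3 c.py pics/c3.png
```

```text
13.5 [0.47077369 0.12649283 0.12711347] [-4.38093977 -3.44379192 -2.07350185] yaw -45.10967395022999 0.039844277548086775 j6 0.927444340008339
scene handle 0.68 [0.5175 0.1625 0.13  ]
scene post_foot 0.86 [0.4683 0.1258 0.036 ]
handle 0.57 36 ((512.8895263671875, 165.94480895996094), (47.14185333251953, 12.304254531860352), 52.50815200805664)
posttop 0.7 146 [0.53692629 0.16471438 0.09001656]
side handle 0.56 [0.5157 0.1711 0.13  ]
side post_foot 0.88 [0.4646 0.1279 0.036 ]
handle 0.72 174 ((512.70654296875, 169.8471221923828), (63.07965087890625, 18.249271392822266), 43.84197998046875)
posttop 0.58 232 [0.52043284 0.20801639 0.0900044 ]
wrist 0.66 [276.2, 214.1, 82.1, 136.1] 7740 [0.473 0.129 0.14 ] [-0.346 -0.373  0.861] [0.448 0.104 0.09 ] [0.499 0.146 0.153]
wrist handle 0.71 [0.5139 0.1678 0.13  ]
handle 0.64 5449 ((513.880126953125, 168.0504608154297), (62.86875534057617, 16.080610275268555), 44.55772018432617)
posttop 0.79 1069 [0.53643989 0.18792099 0.09128324]
```

View pics/c3.png

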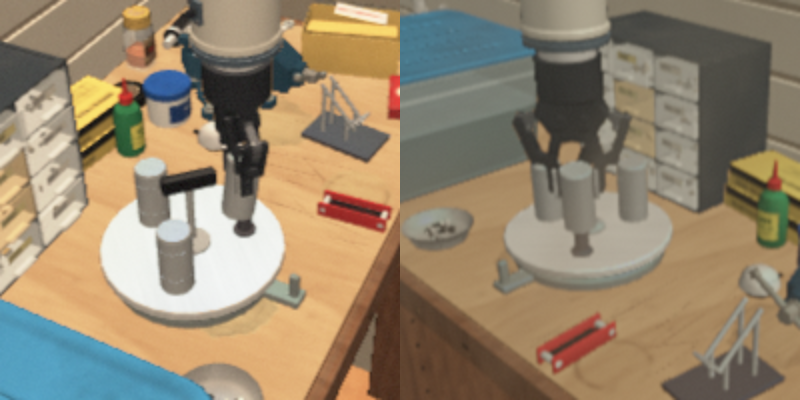

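The cup is almost upright over the post. I'll nudge it a little more, lower, recentre, and lower to the table.

drive_tool --pt "1 0 0 -2 0" --pt "1 6 0 -1 0" --pt "1 6 0 0 0" --pt "1 6 0 0 0" --pt "1 0 0 0 0"

```text
time: 14.8
eef_pos: [0.4729, 0.1286, 0.1088]
ee_rot: [-0.653, -0.27, 0.654, -0.27]
force: [-3.2, -2.4, -2.4]
opening: 0.0399
```

drive_tool --pt "1 0 0 4 0" --pt "1 0 0 4 0" --pt "1 0 0 0 0" --pt "1 4 0 0 0" --pt "1 0 0 0 0"

```text
time: 15.3
eef_pos: [0.4675, 0.123, 0.105]
ee_rot: [0.654, 0.27, -0.654, 0.27]
force: [-0.4, -0.2, -0.3]
opening: 0.0399
```

```bash
python3 c.py pics/c4.png; python3 -c "
from h import *
plan([.4671,.1223,.096],-45.5,5)"
```

```text
15.3 [0.4674718  0.12301848 0.1050116 ] [-0.43258433 -0.19375622 -0.32577776] yaw -45.120774072300144 0.039857803413567865 j6 0.9211003394851875
scene handle 0.88 [0.5246 0.1732 0.13  ]
scene post_foot 0.84 [0.4705 0.127  0.036 ]
handle 0.91 24 ((494.5669860839844, 115.00609588623047), (9.622415542602539, 76.1725845336914), 7.415051460266113)
posttop 0.9 128 [0.54660636 0.15270473 0.08891727]
side handle 0.72 [0.5087 0.1619 0.13  ]
side post_foot 0.72 [0.4648 0.1188 0.036 ]
handle 0.96 168 ((513.0367431640625, 169.94960021972656), (62.49241256713867, 16.87256622314453), 46.67660140991211)
posttop 0.89 227 [0.51976561 0.20897425 0.09005638]
wrist 0.79 [277.7, 219.3, 81.8, 127.4] 7106 [0.469 0.125 0.121] [ 0.37   0.466 -0.804] [0.444 0.1   0.07 ] [0.503 0.146 0.139]
wrist handle 0.61 [0.514  0.1678 0.13  ]
handle 0.57 8339 ((514.0358276367188, 168.14450073242188), (62.91530227661133, 16.190134048461914), 44.50147247314453)
posttop 0.75 378 [0.47315632 0.13086138 0.09155286]
[[1.9, 0.0, 0.1, np.float64(0.08)], [1.9, 0.0, 0.1, np.float64(0.08)], [1.9, 0.0, 0.1, np.float64(0.08)], [1.9, 0.0, 0.1, np.float64(0.08)], [1.9, 0.0, 0.1, np.float64(0.08)]]
now [0.4674 0.123  0.1053] -45.11
```

View pics/c4.png

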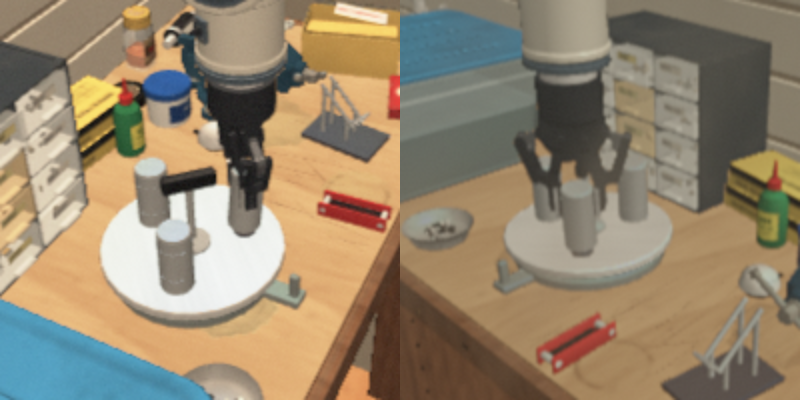

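The cup looks upright and centred over the collar at (578,250). Lowering.

drive_tool --pt "1 3 0 0 0" --pt "1 3 0 0 0" --pt "1 2 0 0 0" --pt "1 2 0 0 0" --pt "1 0 0 0 0"

```text
time: 16.6
eef_pos: [0.4673, 0.123, 0.095]
ee_rot: [-0.653, -0.27, 0.654, -0.27]
force: [1.1, -0.4, -0.6]
opening: 0.0397
```

drive_tool --pt "1 1 0 0 0" --pt "1 1 0 0 0" --pt "1 1 0 0 0" --pt "1 0 0 0 0" --pt "1 0 0 0 0"

```text
time: 17.1
eef_pos: [0.4685, 0.1231, 0.0932]
ee_rot: [0.654, 0.27, -0.653, 0.27]
force: [0.8, 0.8, 18.0]
opening: 0.0397
```

drive_tool --pt "-0.4 -1 0 0 0" --pt "-0.4 0 0 0 0" --pt "-0.4 0 0 0 0" --pt "-0.4 0 0 0 0" --pt "-0.4 0 0 0 0"

```text
time: 17.6
eef_pos: [0.4673, 0.123, 0.0932]
ee_rot: [-0.653, -0.27, 0.654, -0.27]
force: [-0.0, -0.9, -0.2]
opening: 0.0599
```

drive_tool --pt "-0.4 -10 0 0 0" --pt "-0.4 -20 0 0 0" --pt "-0.4 -25 0 0 0" --pt "-0.4 -25 0 0 0" --pt "-0.4 -20 0 0 0"

```text
time: 18.1
eef_pos: [0.4675, 0.123, 0.1953]
ee_rot: [0.654, 0.27, -0.653, 0.27]
force: [0.6, 0.1, -0.1]
opening: 0.0596
```

```bash
python3 c.py pics/c5.png; python3 - <<'E'
from h import *
p=cams.capture("wrist");C=cloud(p);m=p["range_z"]>0;X=C[m]
for n,c in(("cup",(.467,.122)),):
    q=X[(np.hypot(X[:,0]-c[0],X[:,1]-c[1])<.035)&(X[:,2]>.1)&(X[:,2]<.13)];print(n,len(q),np.median(q[:,2]),q.min(0),q.max(0))
print(cv2.minEnclosingCircle((q[q[:,2]>np.median(q[:,2])-.003][:,:2]*1000).astype(np.float32)))
for k,z in(("pointer",.0416),):
    for r in landmark_of(p,k)[:1]:print(k,r["p"],ray(p,r["point"],z))
plan([.5138,.168,.19],-45.5,5)
cv2.imwrite("pics/c5w.png",p["color"])
E
```

```text
18.1 [0.46752401 0.12301716 0.19533558] [ 0.63964948  0.1192928  -0.08405606] yaw -45.111421679420474 0.05963159019200966 j6 0.9210017013239442
scene handle 0.74 [0.5189 0.17   0.13  ]
scene post_foot 0.94 [0.4658 0.129  0.036 ]
handle 0.94 79 ((511.6020202636719, 163.78802490234375), (61.28620910644531, 14.837302207946777), 45.4757080078125)
posttop 0.74 221 [0.52662717 0.17453577 0.09044575]
side post_foot 0.6 [0.4631 0.1211 0.036 ]
handle 0.93 176 ((513.2710571289062, 169.82156372070312), (62.74256896972656, 19.657474517822266), 44.726173400878906)
posttop 0.78 229 [0.52089471 0.20703247 0.09019068]
wrist 0.85 [294.4, 182.6, 49.2, 62.8] 2206 [0.471 0.126 0.111] [-0.46  -0.492  0.739] [0.448 0.104 0.058] [0.489 0.154 0.139]
wrist handle 0.8 [0.5119 0.1678 0.13  ]
wrist post_foot 0.78 [0.4671 0.1232 0.036 ]
handle 0.96 2440 ((513.5693359375, 167.78121948242188), (63.312652587890625, 15.993087768554688), 44.84914779663086)
posttop 0.84 397 [0.53510506 0.18739202 0.091406  ]
cup 1928 0.11526327984557871 [0.44856975 0.10302348 0.1000691 ] [0.48802935 0.14294727 0.11776245]
((468.59796142578125, 122.93610382080078), 20.04642105102539)
pointer 0.65 [0.38538448 0.16248721 0.0416    ]
[[0.7, 0.2, -12.9, np.float64(0.08)], [0.7, 0.2, -12.9, np.float64(0.08)], [0.7, 0.1, -12.9, np.float64(0.08)], [0.7, 0.1, -12.9, np.float64(0.08)], [0.7, 0.1, -12.9, np.float64(0.08)]]
now [0.4674 0.123  0.1933] -45.11
```

View pics/c5w.png

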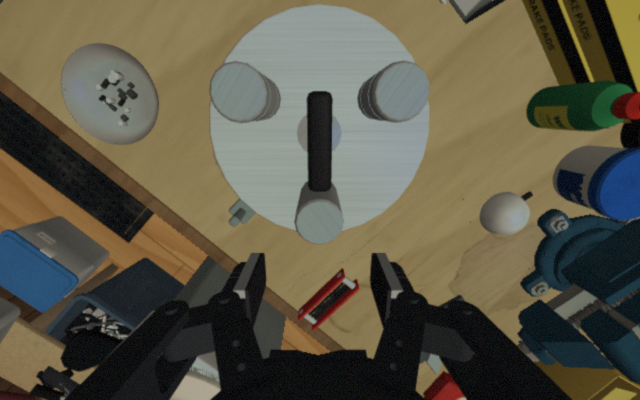

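Wrist view: the cup stands on the post at (320,218), with its top measured at 115 mm (nominal 116), so it is fully down. Handle bar at (319,140), pointer at (240,212). Now the handle.

drive_tool --pt "0 -4 0 -15 0" --pt "0 0 0 -17 0" --pt "0 0 0 -17 0" --pt "0 0 0 -15 0" --pt "0 0 0.5 0 0"

```text
time: 19.5
eef_pos: [0.5142, 0.1688, 0.1972]
ee_rot: [0.654, 0.27, -0.653, 0.27]
force: [-0.3, -0.7, -0.1]
opening: 0.0428
```

```bash
cat > f.py <<'E'
from h import *
import sys
s,A=pose();print(s["time"],s["eef_pos"].round(4),s["force"].round(1),"yaw",np.degrees(np.arctan2(A[1,1],A[0,1])),s["opening"],s["joints"].round(3))
for n in("wrist","scene","side"):
    p=cams.capture(n);X=cloud(p)[p["range_z"]>0]
    q=X[(np.hypot(X[:,0]-.382,X[:,1]-.166)<.025)&(X[:,2]>.025)&(X[:,2]<.06)]
    if len(q)>5:
        z=np.percentile(q[:,2],95);t=q[q[:,2]>z-.006];print(n,"peg",len(t),z,t.mean(0),t.min(0),t.max(0))
    for r in landmark_of(p,"pointer")[:1]:print("pointer",r["p"],ray(p,r["point"],.0416))
    q=X[(np.hypot(X[:,0]-.5138,X[:,1]-.168)<.105)&(X[:,2]>.109)&(X[:,2]<.119)]
    a=np.degrees(np.arctan2(q[:,1]-.168,q[:,0]-.5138))%360;c0=float(sys.argv[2])
    t=q[abs((a-c0+180)%360-180)<35]
    if len(t)>5:
        c,r=cv2.minEnclosingCircle((t[:,:2]*1000).astype(np.float32));print("cup",len(t),c,r,np.degrees(np.arctan2(c[1]-168,c[0]-513.8))%360)
    for t in trace(p,"handle")[:1]:
        Y=cloud(p)[t["pixels"]&(p["range_z"]>0)];Y=Y[(Y[:,2]>.135)&(Y[:,2]<.146)]
        if len(Y)>9:print("handle",cv2.minAreaRect((Y[:,:2]*1000).astype(np.float32)))
    cv2.imwrite(f"pics/{sys.argv[1]}_{n}.png",p["color"])
E
python3 f.py f1 224.5; python3 -c "
from h import *
plan([.5138,.168,.134],-45.4,1)"
```

```text
19.5 [0.5142 0.1688 0.1972] [-0.3 -0.7 -0.1] yaw -45.06976987018899 0.04275696074893555 [0.207 0.435 1.617 0.    1.089 0.993]
wrist peg 92 0.039754757950174656 [0.38583698 0.16846576 0.0377445 ] [0.37661188 0.16310162 0.03407813] [0.40672318 0.17497774 0.04026765]
pointer 0.79 [0.38510062 0.16488947 0.0416    ]
cup 1318 (468.6668395996094, 123.58462524414062) 19.67038345336914 224.54074952531226
handle ((514.3299560546875, 168.8057098388672), (62.435462951660156, 15.93783950805664), 44.21179962158203)
scene peg 30 0.03918484203112641 [0.3874916  0.16525298 0.03687581] [0.3740838  0.15670916 0.03353329] [0.40557409 0.17752026 0.04144023]
pointer 0.89 [0.38190935 0.17311766 0.0416    ]
cup 130 (466.2679748535156, 119.23416137695312) 20.837961196899414 225.73406028190962
handle ((512.2029418945312, 164.51577758789062), (61.03153991699219, 14.380594253540039), 45.24448013305664)
side peg 28 0.03969285588624974 [0.38677466 0.16971443 0.03717039] [0.37518696 0.16108311 0.03387059] [0.40667305 0.17556548 0.04124365]
pointer 0.82 [0.36693222 0.16648141 0.0416    ]
cup 170 (467.7851257324219, 125.2674560546875) 20.18968391418457 222.88187647588967
handle ((512.6561279296875, 169.6002960205078), (62.83195495605469, 16.271324157714844), 44.93209457397461)
[[63.4, 0.3, -0.9, np.float64(0.27)]]
now [0.5129 0.1675 0.1974] -45.13
```

drive_tool --pt "0 15 0 -0.5 0" --pt "0 20 0 0 0" --pt "0 17 0 0 0" --pt "0 8 0 0 0" --pt "0 3 0 0 0"

```text
time: 20.45
eef_pos: [0.5132, 0.168, 0.1337]
ee_rot: [-0.653, -0.27, 0.654, -0.27]
force: [0.4, -0.4, 0.8]
opening: 0.0426
```

drive_tool --pt "1 0 0 0 0" --pt "1 0 0 0 0" --pt "1 0 0 0 0" --pt "1 0 0 0 0" --pt "1 0 0 0 0" --newtons 50

```text
time: 20.95
eef_pos: [0.514, 0.1681, 0.1351]
ee_rot: [0.654, 0.27, -0.653, 0.27]
force: [0.0, -3.0, 7.3]
opening: 0.0151
```

drive_tool --pt "1 0 0 0 2" --pt "1 0 0 0 4" --pt "1 0 0 0 5" --pt "1 0 0 0 5" --pt "1 0 0 0 4"

```text
time: 21.45
eef_pos: [0.5142, 0.1678, 0.1351]
ee_rot: [0.691, 0.151, -0.69, 0.151]
force: [1.6, -8.5, 6.0]
opening: 0.015
```

drive_tool --pt "1 0 0 0 5" --pt "1 0 0 0 5" --pt "1 0 0 0 5" --pt "1 0 0 0 4" --pt "1 0 0 0 4"

```text
time: 21.95
eef_pos: [0.5143, 0.1674, 0.1351]
ee_rot: [0.708, 0.01, -0.706, 0.011]
force: [2.5, -12.6, 7.0]
opening: 0.015
```

```bash
python3 f.py f2 180
```

```text
21.95 [0.5143 0.1674 0.1351] [  2.5 -12.6   7. ] yaw -88.27140108724493 0.014992505441502605 [ 0.205  0.518  1.682 -0.002  0.94   1.747]
cup 997 (455.3562316894531, 166.61549377441406) 16.327762603759766 181.3570570746894
handle ((514.0064697265625, 167.95242309570312), (64.2381591796875, 15.788139343261719), 2.204353094100952)
scene peg 30 0.0396812726503392 [0.38731506 0.1646962  0.03690031] [0.37421521 0.1564056  0.03371857] [0.40578037 0.17805792 0.04106514]
pointer 0.8 [0.39117338 0.17397131 0.0416    ]
cup 127 (469.33966064453125, 164.055419921875) 41.85159683227539 185.0700821001514
handle ((508.59375, 167.94210815429688), (58.631710052490234, 25.04741096496582), 2.480046033859253)
side peg 24 0.03954974415378458 [0.38290977 0.16950813 0.03693253] [0.37521623 0.16388692 0.03362481] [0.40682231 0.17474549 0.04014449]
pointer 0.56 [0.37236731 0.16510594 0.0416    ]
cup 193 (469.2940368652344, 169.7316436767578) 40.20207595825195 177.77185242137026
handle ((494.396484375, 169.14871215820312), (18.268308639526367, 24.356199264526367), 78.58379364013672)
```

drive_tool --pt "1 0 0.5 0 1" --pt "1 0 0.5 0 0.7" --pt "1 0 0 0 0" --pt "1 0 0 0 0" --pt "1 0 0 0 0"

```text
time: 22.9
eef_pos: [0.5144, 0.1672, 0.1351]
ee_rot: [0.708, 0.001, -0.706, 0.001]
force: [2.5, -1.5, 6.8]
opening: 0.0153
```

```bash
python3 - <<'E'
from h import *
s,A=pose();print(s["time"],s["eef_pos"].round(4),s["force"].round(1),"yaw",np.degrees(np.arctan2(A[1,1],A[0,1])),s["opening"])
ims=[]
for n,b in(("scene",(180,130)),("side",(240,200))):
    p=cams.capture(n);X=cloud(p)[p["range_z"]>0]
    t=X[(X[:,0]>.37)&(X[:,0]<.398)&(abs(X[:,1]-.168)<.012)&(X[:,2]>.037)&(X[:,2]<.045)];print(n,"peg",len(t),t.mean(0))
    t=X[(abs(X[:,0]-.449)<.03)&(abs(X[:,1]-.168)<.03)&(X[:,2]>.112)&(X[:,2]<.119)];print("cup",len(t),cv2.minEnclosingCircle((t[:,:2]*1000).astype(np.float32)) if len(t) else 0)
    im=p["color"].copy();T=np.linalg.inv(p["world_from_camera"]);K=p["intrinsics"]
    def pr(w):
        c=K@(T[:3,:3]@np.array(w)+T[:3,3]);return c[:2]/c[2]
    big=cv2.resize(im[b[1]:b[1]+130,b[0]:b[0]+130],(400,400),interpolation=cv2.INTER_CUBIC);k=400/130
    # other two fixed cups give the turntable angle too
    for a,h in((60,.116),(-60,.116)):
        pass
    for x in np.linspace(-.14,.11,60):
        q=((pr([.5138+x,.168,.037])-b)*k).astype(int);cv2.circle(big,tuple(int(v) for v in q),1,(0,0,255),-1)
    ims.append(big)
cv2.imwrite("pics/f3.png",np.hstack(ims))
for n in("wrist",):
    p=cams.capture(n);X=cloud(p)[p["range_z"]>0]
    for a in(180,60,300):
        c0=np.array([.5138+.065*np.cos(np.radians(a)),.168+.065*np.sin(np.radians(a))])
        t=X[(np.hypot(X[:,0]-c0[0],X[:,1]-c0[1])<.027)&(X[:,2]>.112)&(X[:,2]<.119)]
        if len(t)>20:
            c,r=cv2.minEnclosingCircle((t[:,:2]*1000).astype(np.float32));print(a,len(t),c,r,np.degrees(np.arctan2(c[1]-168,c[0]-513.8)))
E
```

```text
22.9 [0.5144 0.1672 0.1351] [ 2.5 -1.5  6.8] yaw -89.81075407126339 0.015282357185997499
scene peg 13 [0.37929114 0.16444898 0.03913832]
cup 107 ((446.5150451660156, 163.96414184570312), 20.49989891052246)
side peg 15 [0.38084816 0.16975268 0.0382925 ]
cup 167 ((449.11639404296875, 169.1334228515625), 19.779863357543945)
180 977 (455.5881042480469, 167.63038635253906) 16.385944366455078 -179.63620807754495
60 3567 (546.2842407226562, 223.9637451171875) 19.95770263671875 59.86691267305436
300 3567 (546.5315551757812, 112.19832611083984) 19.840030670166016 -59.60541785419221
```

View pics/f3.png

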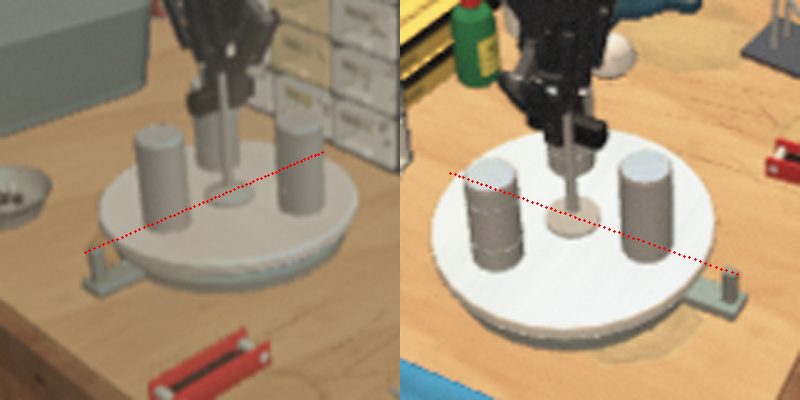

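Both views show the cup, hub and pointer in one line: in each view the peg and cup centre agree to within 1 mm in y. Handing in.

```bash
python3 -c "
from workcell import ctrl
print(ctrl.finish_job())"
```

```text
the job is handed in; nothing more can be done
None
```

The job is handed in: the cup stands upside down on the free post with its rim on the turntable, in line with the pointer. The gripper is still closed on the handle. The last recorded time before hand-in was about 23 s of the 54 s allowed; no verdict was reported.

- **Cup:** I lifted it from the cradle. The tool only turns about its own axis, so I pivoted the cup upright by drawing its mouth against the post. I then lowered it and let go. Its top measured 115 mm above the bench (nominal 116), so it is fully down.
- **Turntable:** I turned it about 45° by the handle, gripping with 50 N (opening 15 mm).
- **Alignment:** the cup and pointer peg agree to within 1 mm sideways in both the scene and side views, which is within about 0.5°. The two fixed cups, seen by the wrist camera, also put it within about 0.4°.
- **Forces:** the highest wrist reading I saw at the end of a move was about 18 N, when the rim met the turntable.
- **Less certain:** the pointer detector scattered by 10–20 mm between views, so I used the depth points on the peg. The wrist camera could not see the peg at the end.
- **Bystanders:** I saw none out of place in the pictures I viewed, but I did not re-measure their positions.

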